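# Put the reagent jar away behind the safety catch

### The arm

A 6-joint arm with a two-finger parallel gripper is mounted at the origin on the work surface. World frame = base frame: x ahead of the robot, y to its left, z up, the work surface at z = 0. Lengths are in mm, angles in degrees, forces in N, time in s.
With the tool pointing down it reaches from about 300 to 825 mm from the base axis. Payload 5.4 kg.
Tool frame: the origin (TCP) lies on the centre line of the jaws, within the pads' length; the fingertips stand 11 mm ahead of it and the grasp point (between the pads) lies 8 mm behind it; z points along the fingers, y is the line along which they close (so a half turn about z gives the same grasp; the last joint's range is limited). The gripper opens to 92 mm and grips with 3 to 60 N. Pads are 20 mm wide; open, the fingers measure 128 mm over their backs; the gripper's body (75 mm by 189 mm) begins 69 mm behind the grasp point.
Start: joints at [58.952, 9.076, 91.501, -0, 79.423, -12.038], TCP at [187.313, 543.617, 188.101] pointing down, gripper open.
Joint ranges: [-166.64, 166.64], [-54.1, 131.32], [10.49, 154.53], [-73.88, 253.88], [9.74, 151.15], [-171.62, 171.62]. Speed limits (degrees/s): [147.25, 147.25, 180, 180, 180, 180].

### API

Orientations are given as a 3x3 rotation matrix whose columns are the frame's x, y, z axes.
In Python, from cell import bot gives the robot as it stands. Calls block until the motion is done:
- bot.move_pose(position, orientation): joint-space move of the TCP to a pose.
- bot.move_l(position, frame=None, max_speed=150): straight line of the TCP; frame=None keeps the orientation; max_speed is the mean speed in mm/s.
- bot.movej(angles): joint-space move.
- bot.gripper_to(opening, f_grip=None): opening from 0.0 (shut) to 1.0 (fully open); f_grip is the grip in N (None keeps the last); returns when the fingers have stopped.
- bot.wait(seconds).
- bot.ik(position, orientation): joint angles nearest the present ones, or None.
- bot.camera(name): name is "scene" or "top"; returns a dict with "frame" (400x640x3 uint8, red, green, blue), "vertical_fov" (degrees; the focal length in pixels is half the picture's height over the tangent of half this angle, whatever the lens; pixels are square), "cx", "cy" (the principal point, pixels), "k1" (the pictures are not rectified: a ray, as slopes to the right and down, at radius r is drawn at 1 + k1 r^2 times it, then the intrinsics apply), "rvec" (rotation vector, rad) and "tvec" (3), from world to camera coordinates, as OpenCV has them. Camera axes: x right, y down, z forward; pixel columns grow to the right and rows downward; lengths in mm; the calibration is good to about 2 mm. A picture is of the moment at which its call begins. There is no depth.
A pose or a line that the arm cannot do raises bot.IKError and nothing moves.
- bot.close_job(): hands the job in; it is judged then, once.
Readings, each from a call of its own:
- bot.current_t(): time.
- bot.current_joint_pos(): joint angles.
- bot.current_qd(): joint speeds.
- bot.current_tau(): joint torques, N m.
- bot.current_tool_pos(): TCP position.
- bot.current_ee_rot(): TCP orientation.
- bot.current_wrist_force(): force on the tool from outside, world axes, zero at the start.
- bot.current_ft_torque(): the same for the moment, N m.
- bot.current_grip_width(): opening from 0.0 (shut) to 1.0 (fully open).
- bot.current_gripper_force(): force on a finger pad.
Only numpy, scipy, OpenCV 4.12 (cv2) and the standard library are available. Lean on these libraries where they do the work, as an engineer would, in place of code of your own. Each camera call takes 0.05 s, during which the arm holds its last target. There are 200 camera calls.

### The job

Put the short black reagent jar away in the white bench cabinet. Pull the door by its handle until the hidden safety catch stops it ajar, then reach down through the gap, press the catch's sprung tongue down and keep it down while you pull the door past it; open the door wide, stand the jar upright inside and push the door fully shut so that the catch engages again. Do not tip the jar, and leave the tall bottle, the beaker and the tube rack where they stand.

Things in the scene. Friction and masses are not known exactly. Their poses are not given: they have to be found in the camera images.
- cabinet: White bench cabinet, 170 deep x 230 wide x 190 mm high, fixed to the bench; 10 mm walls, clear roof, no floor panel (inside, the jar stands on the bench top, z = 0). Origin: centre of its footprint at bench level. Own -x is the front with the doorway, own -y the hinged side, own +y the side of the door's free edge, z up. The front faces roughly to the robot's right (world -y).
- doorway (a point): Middle of the doorway at bench level, in the plane of the cabinet's front edge (cabinet own x = -85 mm). Axes as the cabinet's. Clear opening 210 mm wide, 170 mm high.
- rail (a point): Middle of the front rail that crosses the top of the doorway, 18 mm deep (own x -85 to -67 mm in the cabinet), 20 mm high: its underside is 170 mm and its top 190 mm above the bench. This point is its centre, 180 mm up. Axes as the cabinet's.
- hinge (a point): Point on the door's upright hinge axis, 95 mm up, at cabinet own (x, y) = (-97, -115) mm. Axes turn with the door: own y runs along the door to its free edge, own x to its inner side (into the cabinet when shut), z up. Grey door panel: own x 0 (outer face) to 12 mm (inner face), own y 0 to 228 mm, from 4 to 190 mm above the bench.
- door (a joint): Door angle in rad: 0 shut, grows as it opens (counter-clockwise from above), 2.2 at most; starts at 0 to 0.06. Light friction: it stays where it is left. The catch stops it at about 0.27 unless the tongue is held down; the catch's nose is clear of the rail from about 0.55.
- handle (a point): Middle of the steel bar handle on the door's outer face: bar 10 x 10 mm, 90 mm long along the door, level, with a post at each end (at hinge-frame own y 122 and 208 mm). This point is 45 mm out from the face, at hinge-frame own (x, y) = (-45, 165) mm, 165 mm above the bench, 25 mm below the door's top. Clear space behind the bar 40 mm. Axes as the hinge's.
- tongue (a point): Top of the catch's tongue, a white plate on the door's inner face, reached from above through the gap once the door is ajar. Plate 50 mm wide along the door, own x 12 to 75 mm in the hinge frame, top 167 mm above the bench (23 below the door's top). This point: hinge-frame own (x, y) = (36, 165) mm. With the door at the catch the gap from inner face to rail is about 45 mm here. Axes as the hinge's.
- nose (a point): Top of the catch's nose at the tongue's inner end: 24 mm wide, hinge-frame own x 80 to 105 mm, rising 13 mm above the plate. Its upright front hooks behind the rail when the door is pulled; its sloped back lets the door simply be pushed shut (about 5 N at the handle). It sticks out from the inner face of the open door. Axes as the hinge's.
- catch (a joint): How far the tongue is pressed straight down, in m: 0 up, 0.016 fully down. Spring: 3 N at first to 6 N fully down; the nose clears the rail from 0.012.
- jar_mid (a point): Centre (half-way up) of the jar to be put away: short, black, round, 60 mm diameter, 100 mm high with its slightly narrower black cap, about 0.25 kg, paper label; stands upright on the bench. Own z is its axis.
- bottle_mid (a point): Centre of a tall white bottle with black cap, 72 mm diameter, 190 mm high. Bystander: leave alone.
- beaker_mid (a point): Centre of a glass beaker, 76 mm diameter, 100 mm high. Bystander: leave alone.
- rack_mid (a point): Centre of a clear acrylic test-tube rack 70 x 210 (own y) x 70 mm, tubes up to 110 mm. Bystander: leave alone.
Not all that is in view belongs to the job. Of the things that look like the part that bears jar_mid, take the one that is farthest to the robot's right at the start.

How it is judged:
By the outcome, as a careful person would: the job done as asked, in the order asked, and still so for the second after the job is handed in, with the robot touching nothing.
It also fails if it takes over 72 s, if anything falls off the work surface, if the arm or the gripper's body presses on something with over 40 N, if the wrist force passes 120 N, or if a joint passes its speed limit or range.

## Working session

There is one attempt and no reset: what is moved stays moved. The work goes in short steps, each a Python script; the robot and the scene stay as the last script left them, time stands still between calls to the robot, and variables do not carry over. Pictures are saved under pics/ and viewed, at most 10 in all, crops included, and the job is handed in when it is done.

```bash
mkdir -p pics; ls; python3 - <<'E'
from cell import bot
import cv2,pickle
d={}
for n in("scene","top"):
    c=bot.camera(n); d[n]=c
    cv2.imwrite(f"pics/{n}0.png",c["frame"][:,:,::-1])
    print({k:v for k,v in c.items() if k!="frame"})
pickle.dump(d,open("c0.pkl","wb"))
E
```

```text
pics
{'vertical_fov': 47.3247304981399, 'cx': 327.6695357467343, 'cy': 202.32621685395551, 'k1': -0.09503546515375065, 'rvec': array([ 1.63445347,  2.22211088, -0.59548108]), 'tvec': array([ 255.08815192, -359.25470597, 1506.45392491])}
{'vertical_fov': 46.580147362798826, 'cx': 314.82182853107844, 'cy': 200.1076011840681, 'k1': -0.0982839615635534, 'rvec': array([ 2.19341946, -2.14638224,  0.11371272]), 'tvec': array([-137.64136426,  536.1816012 , 1365.49479867])}
```

View pics/scene0.png

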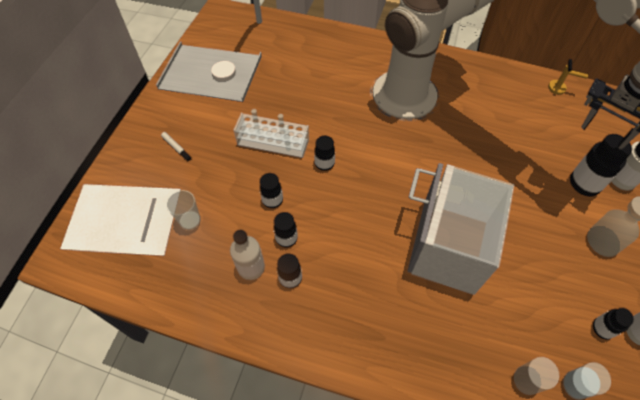

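View pics/top0.png

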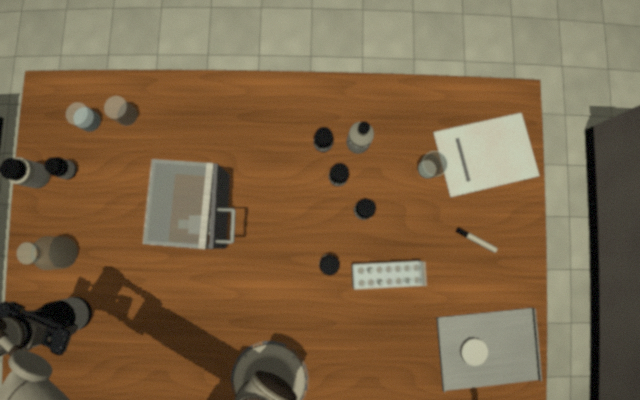

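The scene picture shows dark jars at (324,152), (270,190), (285,230), (289,270) and (613,323). In the top picture these are (329,264), (365,208), (339,174), (323,138) and (60,167). The one farthest to the robot's right (top picture, right = -y) is scene (270,190), top (365,208). The tall bottle is at scene (247,255), the beaker at (184,210) and the rack at (272,135). Next I take crops of the jar and the cabinet.

```bash
python3 - <<'E'
import cv2,pickle,numpy as np
d=pickle.load(open("c0.pkl","rb"))
s=d["scene"]["frame"][:,:,::-1];t=d["top"]["frame"][:,:,::-1]
def crop(im,x,y,w,h,k): 
    o=cv2.resize(im[y:y+h,x:x+w],None,fx=k,fy=k,interpolation=cv2.INTER_CUBIC)
    for i in range(0,w,20): cv2.putText(o,str(x+i),(i*k,8),0,.3,(0,255,255)); cv2.line(o,(i*k,10),(i*k,16),(0,255,255))
    for i in range(0,h,20): cv2.putText(o,str(y+i),(0,i*k+4),0,.3,(0,255,255)); cv2.line(o,(20,i*k),(26,i*k),(0,255,255))
    return o
cv2.imwrite("pics/cabs.png",crop(s,400,155,120,145,4))
a=crop(t,135,150,110,105,4); 
b=crop(s,230,160,75,105,4)
cv2.imwrite("pics/cabt.png",np.hstack([a,b]))
E
```

```text
(no output)
```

View pics/cabs.png

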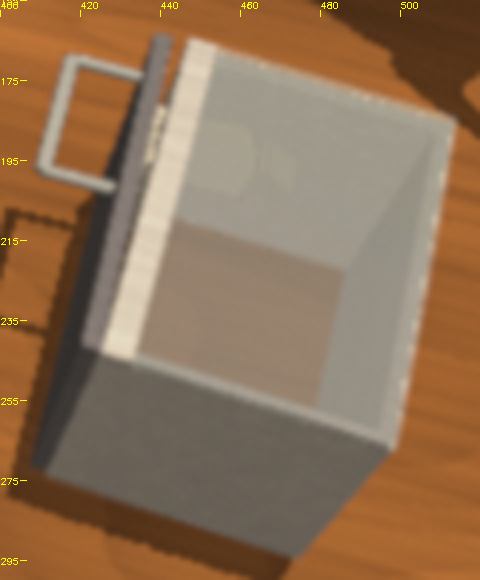

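View pics/cabt.png

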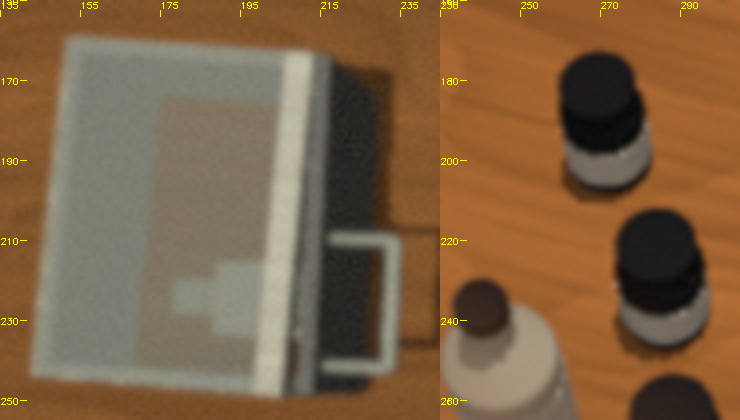

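The crops show the chosen jar as black-capped with a paper label, cap top at scene (269.3,180.8). The door is slightly ajar with its handle at scene (410–418,170–197), and I have the four cabinet roof corners in both views. Now I fit the poses.

```bash
cat > h.py <<'E'
import cv2,numpy as np
from scipy.optimize import least_squares
def K(c):
    f=200/np.tan(np.radians(c["vertical_fov"]/2)); return np.array([[f,0,c["cx"]],[0,f,c["cy"]],[0,0,1.]])
def proj(c,P): return cv2.projectPoints(np.atleast_2d(np.float64(P)),c["rvec"],c["tvec"],K(c),np.array([c["k1"],0,0,0.]))[0][:,0]
def onplane(c,uv,z):
    n=cv2.undistortPoints(np.float64(uv).reshape(-1,1,2),K(c),np.array([c["k1"],0,0,0.]))[:,0]
    R=cv2.Rodrigues(c["rvec"])[0]; o=-R.T@c["tvec"]; d=np.c_[n,np.ones(len(n))]@R
    return o+d*((z-o[2])/d[:,2])[:,None]
def rz(a): return np.array([[np.cos(a),-np.sin(a),0],[np.sin(a),np.cos(a),0],[0,0,1]])
class Cab:
    def __init__(s,x,y,yaw): s.o=np.array([x,y,0.]); s.yaw=yaw; s.R=rz(yaw)
    def c(s,p): return s.o+np.atleast_2d(p)@s.R.T            # cabinet frame -> world
    def h(s,p,a): return s.c([-97,-115,0])+np.atleast_2d(p)@rz(s.yaw-a*s.sgn).T
    sgn=1  # set below
E
python3 - <<'E'
from h import *
import pickle
d=pickle.load(open("c0.pkl","rb"));S,T=d["scene"],d["top"]
M=np.array([[-85,115,190],[-85,-115,190],[85,115,190],[85,-115,190]])
us=np.array([[447.5,165],[425.8,242.5],[514,185],[498.8,267]]); ut=np.array([[205,249.3],[213.3,163.3],[143,243.8],[152,159.5]])
print("planar s",onplane(S,us,190).round(0).tolist()); print("planar t",onplane(T,ut,190).round(0).tolist())
f=lambda p:np.r_[(proj(S,Cab(*p).c(M))-us).ravel(),(proj(T,Cab(*p).c(M))-ut).ravel()]
p=least_squares(f,[450,250,1.57],x_scale=[10,10,.05],loss="soft_l1").x
print(p,np.degrees(p[2]),f(p).round(1))
print("handle s",onplane(S,[[400+74/4,155+60/4],[400+44/4,155+168/4]],170)); print("handle t",onplane(T,[[135+392/4,150+238/4],[135+388/4,150+370/4]],170))
C=Cab(*p)
for sg in (1,-1):
    C.sgn=sg
    for a in (0,.03,.06): print(sg,a,C.h([[-45,120,165],[-45,210,165]],a).round(0).tolist())
print("jar",onplane(S,[[269.3,180.8]],100),onplane(T,[[365.5,208]],100))
E
```

```text
planar s [[388.0, 164.0, 190.0], [615.0, 153.0, 190.0], [397.0, 333.0, 190.0], [626.0, 321.0, 190.0]]
planar t [[386.0, 161.0, 190.0], [616.0, 149.0, 190.0], [396.0, 328.0, 190.0], [623.0, 317.0, 190.0]]
[505.89581746 241.12027586   1.51726252] 86.93273866787574 [-0.6 -0.8 -1.2  0.  -0.3 -0.5 -0.4 -0.5 -0.6 -0.3 -0.6 -0.2 -1.4 -0.
 -1.1 -0.8]
handle s [[411.10929597  98.30010674 170.        ]
 [495.05223397  96.45884261 170.        ]]
handle t [[494.20485427  93.84462056 170.        ]
 [405.63732169  93.20742028 170.        ]]
1 0 [[493.0, 100.0, 165.0], [403.0, 104.0, 165.0]]
1 0.03 [[492.0, 103.0, 165.0], [403.0, 111.0, 165.0]]
1 0.06 [[491.0, 107.0, 165.0], [402.0, 117.0, 165.0]]
-1 0 [[493.0, 100.0, 165.0], [403.0, 104.0, 165.0]]
-1 0.03 [[495.0, 96.0, 165.0], [405.0, 98.0, 165.0]]
-1 0.06 [[496.0, 92.0, 165.0], [406.0, 92.0, 165.0]]
jar [[ 514.15515988 -271.08906163  100.        ]] [[ 512.22158229 -270.35245405  100.        ]]
```

```bash
cat >> h.py <<'E'
Cab.sgn=-1
C=Cab(505.9,241.1,1.5173)
def down(u):   # tool down, closing line along u
    y=np.array([u[0],u[1],0.]);y/=np.linalg.norm(y);z=np.array([0,0,-1.]);return np.c_[np.cross(y,z),y,z]
def dx(a): return rz(C.yaw+a)[:,0]   # door own x
def dy(a): return rz(C.yaw+a)[:,1]
def fwd(az,pitch,s=1): # tool pointing az (deg), pitched down, closing line level
    a,p=np.radians([az,pitch]); z=np.array([np.cos(a)*np.cos(p),np.sin(a)*np.cos(p),-np.sin(p)])
    y=s*np.array([-np.sin(a),np.cos(a),0]);return np.c_[np.cross(y,z),y,z]
E
python3 - <<'E'
from h import *
from cell import bot
import pickle
d=pickle.load(open("c0.pkl","rb"));T=d["top"]
print("rot",bot.current_ee_rot().round(2).tolist() if hasattr(bot.current_ee_rot(),'round') else bot.current_ee_rot())
print("others",onplane(T,[[339,174],[323,138],[329,264]],100).round(0)[:,:2].tolist(),onplane(T,[[353,263],[424,260],[427,286],[354,290]],70).round(0)[:,:2].tolist())
def t(n,p,R):
    q=bot.ik(list(np.ravel(p)),R.tolist()); print(n,np.round(np.ravel(p)),None if q is None else np.round(q))
for a in (0.04,.27):
  for s in(1,-1): t(f"handle{a},{s}",C.h([-45,165,157],a),down(s*dx(a)))
for a in (.27,.6,1.,1.5,2.,2.1):
  for s in(1,-1): t(f"tongue{a},{s}",C.h([34,165,165],a),down(s*dy(a)))
for a in (2.1,1.2,.6,0):
  for s in(1,-1): t(f"push{a},{s}",C.h([-22,90,150],a),down(s*dy(a)))
for pitch in (20,30,40):
  for s in(1,-1):
    for az in (-28,-10,10): t(f"jar{pitch},{s},{az}",[513,-271,65],fwd(az,pitch,s))
    for az in (60,75,87): t(f"place{pitch},{s},{az}",C.c([-35,0,66]),fwd(az,pitch,s)); t(f"pre{pitch},{s},{az}",C.c([-165,0,80]),fwd(az,pitch,s))
E
```

```text
rot [[-0.95, 0.33, -0.0], [0.33, 0.95, -0.0], [0.0, -0.0, -1.0]]
others [[608.0, -193.0], [712.0, -146.0], [352.0, -170.0]] [[355.0, -240.0], [368.0, -445.0], [293.0, -454.0], [278.0, -244.0]]
handle0.04,1 [450.  95. 157.] [ -3.  -7. 111.  -0.  76. -92.]
handle0.04,-1 [450.  95. 157.] [ -3.  -7. 111.  -0.  76.  88.]
handle0.27,1 [464.  59. 157.] [  -8.   -6.  110.   -0.   75. -110.]
handle0.27,-1 [464.  59. 157.] [ -8.  -6. 110.  -0.  75.  70.]
tongue0.27,1 [447. 136. 165.] [  2.  -6. 110.  -0.  76. 170.]
tongue0.27,-1 [447. 136. 165.] [  2.  -6. 110.  -0.  76. -10.]
tongue0.6,1 [457.  81. 165.] [ -5.  -7. 110.  -0.  77. 144.]
tongue0.6,-1 [457.  81. 165.] [ -5.  -7. 110.  -0.  77. -36.]
tongue1.0,1 [492.  24. 165.] [-11.  -2. 106.  -0.  76. 114.]
tongue1.0,-1 [492.  24. 165.] [-11.  -2. 106.  -0.  76. -66.]
tongue1.5,1 [561. -21. 165.] [-15.   8.  95.  -0.  77.  83.]
tongue1.5,-1 [561. -21. 165.] [-15.   8.  95.  -0.  77. -97.]
tongue2.0,1 [644. -28. 165.] [-13.  20.  81.  -0.  79.  55.]
tongue2.0,-1 [644. -28. 165.] [ -13.   20.   81.   -0.   79. -125.]
tongue2.1,1 [661. -24. 165.]
[... 3160 characters left out ...]
 118.  46.  79. 136.]
place40,1,87 [504. 206.  66.] [-21.  18. 113.  49.  76. 138.]
pre40,1,87 [497.  76.  80.] [-35.  19. 109.  41.  85. 132.]
jar40,-1,-28 [ 513 -271   65] [-50.  -8. 142.  94.  17. -18.]
jar40,-1,-10 [ 513 -271   65] [-63.  -4. 138.  77.  39. -23.]
jar40,-1,10 [ 513 -271   65] [-69.   6. 127.  64.  57. -32.]
place40,-1,60 [504. 206.  66.] [-23.   1. 132.  62.  59. -33.]
pre40,-1,60 [497.  76.  80.] [-41.   3. 129.  53.  71. -39.]
place40,-1,75 [504. 206.  66.] [-23.  11. 122.  54.  69. -39.]
pre40,-1,75 [497.  76.  80.] [-38.  12. 118.  46.  79. -44.]
place40,-1,87 [504. 206.  66.] [-21.  18. 113.  49.  76. -42.]
pre40,-1,87 [497.  76.  80.] [-35.  19. 109.  41.  85. -48.]
```

```bash
cat >> h.py <<'E'
from cell import bot
L=lambda p,R=None,v=150: bot.move_l(list(map(float,np.ravel(p))),None if R is None else R.tolist(),v)
P=lambda p,R: bot.move_pose(list(map(float,np.ravel(p))),R.tolist())
def st(n=""): print(n,"t",round(bot.current_t(),1),"tcp",np.round(bot.current_tool_pos(),1),"F",np.round(bot.current_wrist_force(),1),"g",round(bot.current_grip_width(),3),flush=True)
E
python3 - <<'E'
from h import *
p=bot.current_tool_pos(); L([p[0],p[1],310],None,300)
bot.gripper_to(.4)
a=.04; R=down(dx(a))
P(C.h([-45,165,250],a),R); L(C.h([-45,165,160],a),R,200); st("at")
bot.gripper_to(0,15); st("grip")
for a in (.1,.16,.22,.26,.28,.30):
    L(C.h([-45,165,160],a),down(dx(a)),100); st(a)
    if np.linalg.norm(bot.current_wrist_force()[:2])>15: break
import cv2
for n in("scene","top"): cv2.imwrite(f"pics/{n}1.png",bot.camera(n)["frame"][:,:,::-1])
s=cv2.imread("pics/scene1.png")[130:310,360:540];t=cv2.imread("pics/top1.png")[130:270,130:270]
cv2.imwrite("pics/v1.png",np.hstack([cv2.resize(s,(400,400)),cv2.resize(t,(400,400))]))
E
```

```text
at t 4.1 tcp [450.5  95.6 160.8] F [0.2 0.3 1.1] g 0.403
grip t 4.7 tcp [450.   95.3 160. ] F [ 0.9 -1.   0.5] g 0.005
0.1 t 5.0 tcp [452.8  85.3 160. ] F [ 0.1 -0.1  0. ] g 0.007
0.16 t 5.2 tcp [456.2  76.  160. ] F [-0.1 -0.3  0.1] g 0.006
0.22 t 5.5 tcp [460.2  66.7 160. ] F [ 0.6 -0.3  0.1] g 0.006
0.26 t 5.7 tcp [463.1  60.6 160. ] F [ 0.7 -0.9  0.7] g 0.001
0.28 t 6.0 tcp [464.7  57.5 160. ] F [-0.  -0.6  0.8] g 0.005
0.3 t 6.2 tcp [466.5  54.3 160. ] F [-0.1  0.1 -0.5] g 0.007
```

View pics/v1.png

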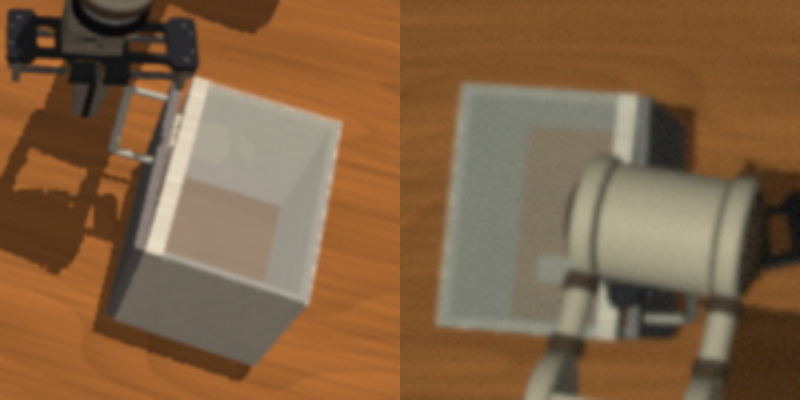

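The gripper closed on nothing: the door hasn't moved and the fingers are at crop (85,100), left of the bar at (120,120). I'll project the TCP and handle to see whether there is an offset.

```bash
python3 - <<'E'
from h import *
S=bot.camera("scene"); t=bot.current_tool_pos(); R=np.array(bot.current_ee_rot()); print(R.round(2).tolist(),t)
pts=np.vstack([t,t+R[:,2]*11,C.h([[-45,122,165],[-45,208,165],[0,122,165],[0,208,165]],.04)])
uv=proj(S,pts);print(uv.round(1))
im=S["frame"][:,:,::-1].copy(); o=cv2.resize(im[130:250,360:500],None,fx=5,fy=5,interpolation=cv2.INTER_CUBIC)
for i,(u,v) in enumerate(uv): cv2.circle(o,(int((u-360)*5),int((v-130)*5)),3,(0,0,255) if i<2 else (0,255,0),-1)
cv2.imwrite("pics/v2.png",o)
E
```

```text
[[-0.97, -0.24, -0.0], [-0.24, 0.97, 0.0], [0.0, 0.0, -1.0]] [466.42439534  54.36121916 159.97075844]
[[396.2 185.3]
 [395.6 187.7]
 [410.2 197.2]
 [417.5 169.6]
 [428.1 202.2]
 [434.9 174.3]]
```

View pics/v2.png

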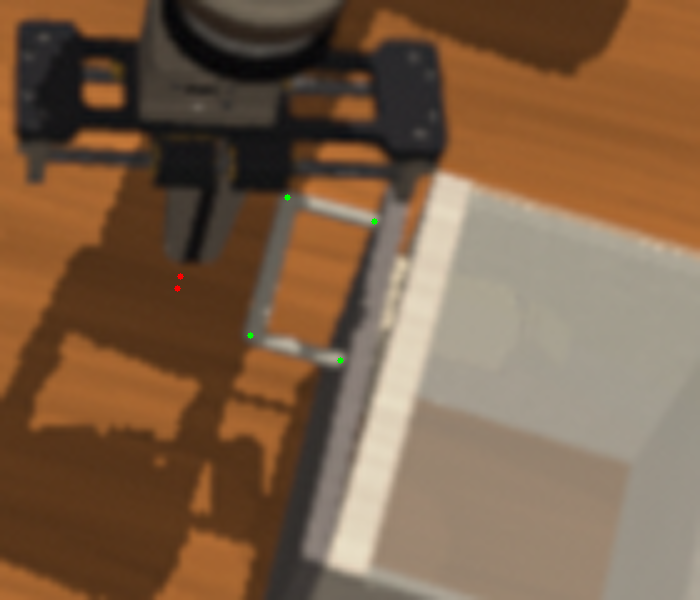

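Handle projection is right on the bar (green), but the visible fingertip (195,260) is about 6 px from the projected tip (177,288). The real tool is therefore offset, either up or in x. I'll touch the bench to separate the two.

```bash
python3 - <<'E'
from h import *
L([470,-60,45],None,300); st()
z=45
while z>2 and abs(bot.current_wrist_force()[2])<4:
    z-=3; L([470,-60,z],None,60); 
st("contact"); t=bot.current_tool_pos();R=np.array(bot.current_ee_rot())
S=bot.camera("scene"); uv=proj(S,[t,t+R[:,2]*11]);print(uv)
u,v=uv[1].astype(int); x0,y0=u-50,v-60
o=cv2.resize(S["frame"][y0:y0+100,x0:x0+100,::-1],None,fx=6,fy=6,interpolation=cv2.INTER_CUBIC)
cv2.circle(o,(int((uv[1,0]-x0)*6),int((uv[1,1]-y0)*6)),3,(0,0,255),-1)
cv2.imwrite("pics/v3.png",o);print(x0,y0)
E
```

```text
t 7.1 tcp [470.5 -59.7  45.8] F [0.  0.8 0.3] g 0.006
contact t 10.8 tcp [ 4.698e+02 -5.990e+01 -2.000e-01] F [ 0.5 -0.   0.6] g 0.003
[[348.60234492 206.52408005]
 [348.41487648 208.45050479]]
298 148
```

View pics/v3.png

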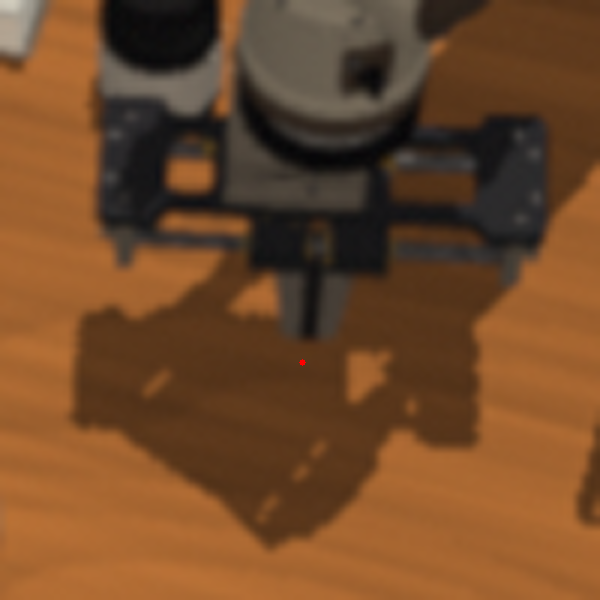

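The tip is visibly above the bench: crop (310,338) against the projected (302,362), roughly 23 mm short along the tool. It also felt no contact at a nominal tip height of -11 mm. I'll continue down to contact.

```bash
python3 - <<'E'
from h import *
z=-4
L([470,-60,z],None,100)
while z>-26 and abs(bot.current_wrist_force()[2])<4:
    z-=2; L([470,-60,z],None,60); print(z,np.round(bot.current_wrist_force()[2],1),round(bot.current_tool_pos()[2],1))
L([470,-60,z+6],None,60); st()
S=bot.camera("scene"); t=bot.current_tool_pos()
im=S["frame"]; cv2.imwrite("pics/s4.png",im[:,:,::-1]); print(proj(S,[t]))
E
```

```text
-6 0.4 -6.1
-8 0.3 -8.1
-10 -0.3 -10.1
-12 0.6 -12.2
-14 -0.5 -14.2
-16 -0.2 -16.2
-18 0.2 -18.2
-20 0.1 -20.1
-22 -0.5 -22.2
-24 -0.2 -24.2
-26 -0.4 -26.1
 t 14.1 tcp [470.5 -60.2 -19.4] F [-0.2 -0.6 -0.2] g 0.001
[[348.16688367 210.03772633]]
```

```bash
python3 - <<'E'
from h import *
S=bot.camera("scene");t=bot.current_tool_pos()
x0,y0=308,148
o=cv2.resize(S["frame"][y0:y0+80,x0:x0+80,::-1],None,fx=7,fy=7,interpolation=cv2.INTER_CUBIC)
for z,c in((t[2]-11,(0,0,255)),(t[2]+20,(0,255,0)),(0,(255,0,0))):
    u=proj(S,[t[0],t[1],z])[0]; cv2.circle(o,(int((u[0]-x0)*7),int((u[1]-y0)*7)),3,c,-1); print(z,u)
cv2.imwrite("pics/v4.png",o); print(np.round(bot.current_tau(),2),np.round(bot.current_joint_pos(),2))
E
```

```text
-30.827358145208745 [348.01231274 211.89617728]
0.17264185479125516 [348.53605522 206.53315832]
0 [348.53307966 206.56364374]
[ -0.   -32.38 -25.01  -0.05   0.05  -0.  ] [ -21.93   10.56  116.13   -0.     53.29 -126.06]
```

View pics/v4.png

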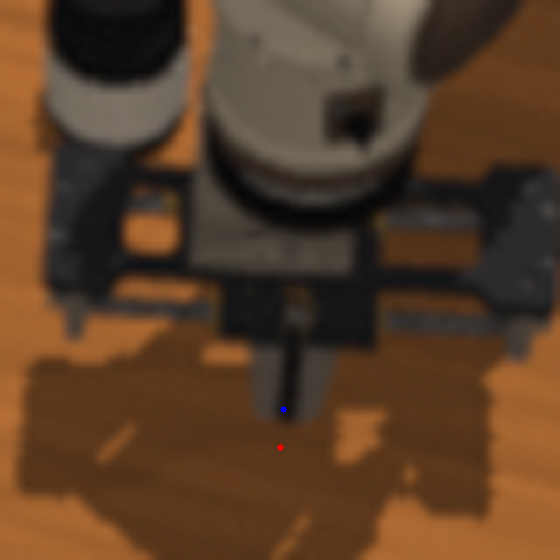

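The fingertip's visible lower edge (290,420) is its front face, about 10 mm nearer the camera. The true shortfall is then about 40 mm, which agrees with there being no contact yet. I'll keep probing.

```bash
python3 - <<'E'
from h import *
z=-26
L([470,-60,z],None,100)
while z>-60 and abs(bot.current_wrist_force()[2])<3:
    z-=2; L([470,-60,z],None,80)
st(z)
L([470,-60,z+3],None,80); st()
E
```

```text
-28 t 14.7 tcp [470.4 -60.2 -26.2] F [-6.6  2.6 22.1] g -0.0
 t 15.0 tcp [469.7 -59.8 -25.4] F [-0.7  0.2  0.2] g 0.005
```

Contact came at a reported TCP z of about -26, so the true tip sits 37 mm short of nominal. I'll compensate along the tool and retry the handle.

```bash
sed -i '/^L=lambda/d;/^P=lambda/d' h.py; cat >> h.py <<'E'
OFF=37.
def cp(p,R): return list(map(float,np.ravel(p)+np.array(R)[:,2]*OFF))
L=lambda p,R=None,v=150: bot.move_l(cp(p,bot.current_ee_rot() if R is None else R),None if R is None else R.tolist(),v)
P=lambda p,R: bot.move_pose(cp(p,R),R.tolist())
def now(): return np.array(bot.current_tool_pos())-np.array(bot.current_ee_rot())[:,2]*OFF
E
python3 - <<'E'
from h import *
S=bot.camera("scene")
for t,m in(([466.4,54.4,160],(399,182.4)),([469.8,-59.9,-.2],(349.8,204.3)),([470.5,-60.2,-19.4],(349.4,208))):
    print("resid",np.array(m)-proj(S,np.array(t)+[10,0,26])[0])
L([470,-60,215],None,300)
bot.gripper_to(.4)
a=.04; R=down(dx(a))
L(C.h([-45,165,215],a),R,300); L(C.h([-45,165,160],a),R,200); st("at")
bot.gripper_to(0,15); st("grip")
if bot.current_grip_width()>.06:
  for a in (.1,.16,.22,.26,.28,.30):
    L(C.h([-45,165,160],a),down(dx(a)),100); st(a)
    if np.linalg.norm(bot.current_wrist_force()[:2])>12: break
E
```

```text
resid [ 2.22317731 -0.4734925 ]
resid [ 1.72116076 -0.52877898]
resid [ 1.82059486 -0.4485288 ]
at t 17.6 tcp [450.   94.2 123.1] F [ 0.4 -0.2 -0.4] g 0.398
grip t 18.1 tcp [450.6  95.4 123.9] F [-0.2  0.5  4.5] g 0.107
0.1 t 18.4 tcp [453.6  85.4 123.8] F [-0.5  0.3  5.8] g 0.108
0.16 t 18.6 tcp [457.1  75.9 123.9] F [0.9 0.4 6.5] g 0.108
0.22 t 18.9 tcp [461.1  66.6 123.8] F [0.3 0.1 6.5] g 0.106
0.26 t 19.1 tcp [464.1  60.6 123.8] F [-0.1  0.5  5.8] g 0.105
0.28 t 19.4 tcp [464.8  59.2 123.9] F [-2.6  5.9  9.3] g 0.109
0.3 t 19.6 tcp [465.1  58.9 123.7] F [-6.  14.3 13.3] g 0.107
```

```bash
python3 - <<'E'
from h import *
a=.27; L(C.h([-45,165,160],a),down(dx(a)),100)
bot.gripper_to(.4); L(C.h([-45,165,222],a),None,250)
R=down(-dy(a)); P(C.h([31,165,222],a),R); bot.gripper_to(0,10); st("above")
for z in (185,178,174,170,167,164):
    L(C.h([31,165,z],a),R,120 if z>180 else 50); st(z)
    if np.linalg.norm(bot.current_wrist_force())>20: break
o=bot.camera("scene")["frame"][130:250,360:520,::-1]; cv2.imwrite("pics/v5.png",cv2.resize(o,None,fx=5,fy=5,interpolation=cv2.INTER_CUBIC))
E
```

```text
above t 23.1 tcp [447.7 132.9 185. ] F [ 0.3  0.  -0.3] g 0.007
185 t 23.5 tcp [447.6 132.9 148. ] F [-0.2  0.6  1.7] g 0.01
178 t 23.8 tcp [447.9 132.9 141.2] F [-0.8  0.4 -0.4] g 0.005
174 t 24.1 tcp [448.4 133.  137.5] F [0.3 0.  3.6] g 0.004
170 t 24.3 tcp [448.3 133.  133.3] F [1.9 0.  4.6] g 0.001
167 t 24.6 tcp [448.2 132.9 130.3] F [2.7 0.1 4.4] g 0.005
164 t 24.8 tcp [448.2 132.9 127.4] F [ 0.4 -0.1  5.5] g 0.005
```

View pics/v5.png

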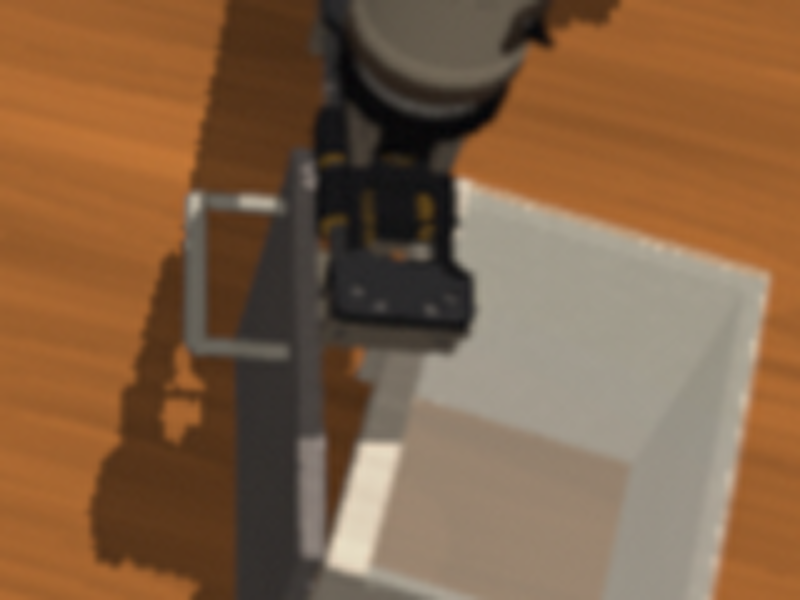

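The picture shows the door ajar and the fingers down in the gap, and the force profile (3.6 to 5.5 N) matches the tongue spring. Now I sweep the door open with the tongue held down.

```bash
python3 - <<'E'
from h import *
def g(x,y,z,a,v): L(C.h([x,y,z],a),down(-dy(a)),v)
for a in (.27,.33,.39,.46,.54,.62,.72,.8):
    g(31 if a<.3 else 28,165,163,a,110); st(a)
    if np.linalg.norm(bot.current_wrist_force()[:2])>35: break
else:
    g(28,165,186,.8,150)
    for a in np.linspace(.95,2.1,8): g(28,165,186,a,200)
    st("wide")
    cv2.imwrite("pics/v6.png",bot.camera("scene")["frame"][:,:,::-1])
E
```

```text
0.27 t 25.1 tcp [448.1 132.9 126.5] F [1.3 0.6 5. ] g 0.004
0.33 t 25.4 tcp [449.2 119.5 126.3] F [-0.3 -0.8  5.5] g 0.004
0.39 t 25.6 tcp [450.6 109.6 126.3] F [ 0.4 -0.9  4.9] g 0.003
0.46 t 25.9 tcp [453.   98.1 126.3] F [0.9 0.3 5.8] g 0.004
0.54 t 26.1 tcp [456.7  85.2 126.3] F [0.  0.3 4.7] g 0.01
0.62 t 26.4 tcp [461.4  72.7 126.3] F [0.2 0.6 3.9] g 0.003
0.72 t 26.7 tcp [468.8  57.6 126.4] F [ 0.  -0.9  5.8] g 0.004
0.8 t 27.0 tcp [475.6  46.2 126.4] F [1.1 0.1 4.9] g 0.006
wide t 29.8 tcp [665.2 -21.3 148.9] F [ 0.1 -0.4  0.4] g 0.001
```

```bash
python3 - <<'E'
from h import *
n=now(); L([n[0]-20,n[1]-20,245],None,300)
R=fwd(10,40,-1); J=np.array([513.2,-270.7,62])
P(J-R[:,2]*110+[0,0,25],R); bot.gripper_to(1.0); st("pre")
S=bot.camera("scene");T=bot.camera("top")
t=now(); ends=[t+R[:,2]*11+s*R[:,1]*46 for s in(1,-1)]
us,ut=proj(S,ends+[t+R[:,2]*11]),proj(T,ends+[t+R[:,2]*11])
def cr(c,u,x0,y0,w,h,k):
    o=cv2.resize(c["frame"][y0:y0+h,x0:x0+w,::-1],None,fx=k,fy=k,interpolation=cv2.INTER_CUBIC)
    for p in u: cv2.circle(o,(int((p[0]-x0)*k),int((p[1]-y0)*k)),2,(0,0,255),-1)
    return o
a=cr(S,us,215,110,100,140,4);b=cr(T,ut,310,150,100,140,4)
cv2.imwrite("pics/v7.png",np.hstack([a,b])); print(us.round(1).tolist(),ut.round(1).tolist())
E
```

```text
pre t 33.2 tcp [ 458.1 -280.4  133.9] F [ 0.   0.2 -0.1] g 1.0
[[256.1, 144.5], [290.3, 148.1], [273.1, 146.3]] [[388.8, 230.9], [355.6, 236.1], [372.2, 233.5]]
```

View pics/v7.png

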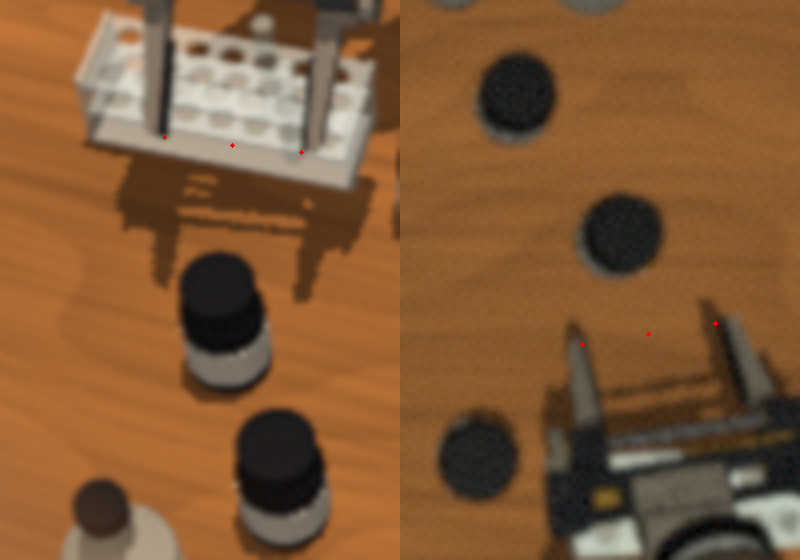

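The open fingers (scene crop tips at (165,135) and (305,150), top crop (578,335) and (727,318)) match the projection, so the offset lies along the tool. Next I grasp and carry.

```bash
python3 - <<'E'
from h import *
R=fwd(10,40,-1); J=np.array([513.2,-270.7,62])
G=J+R[:,2]*8
L(G,R,150); st("at jar"); bot.gripper_to(0,25); st("grip")
assert .55<bot.current_grip_width()<.75
L(G+[0,0,110],None,250); st("lift")
R2=fwd(75,40,-1); o=R2[:,2]*8
L(C.c([-190,6,172])+o,R2,220); st("mid")
L(C.c([-150,6,72])+o,R2,220); st("pre")
E
```

```text
at jar t 34.4 tcp [ 547.1 -265.1   33.5] F [-0.1 -0.9 -0.2] g 0.999
grip t 35.0 tcp [ 547.3 -265.2   33.4] F [-0.1 -2.   1.1] g 0.647
lift t 35.6 tcp [ 546.5 -263.8  141.4] F [-0.1  0.6 -2.5] g 0.647
mid t 37.3 tcp [498.7  84.4 143. ] F [ 0.9  0.6 -2.1] g 0.644
pre t 38.0 tcp [501.6 124.3  43.8] F [ 0.3 -0.5 -1.8] g 0.644
```

```bash
python3 - <<'E'
from h import *
R2=fwd(75,40,-1); o=R2[:,2]*8
L(C.c([-38,6,70])+o,R2,120); st("in")
for z in (66,64,63,62,61.5):
    L(C.c([-38,6,z])+o,R2,60); st(z)
    if bot.current_wrist_force()[2]>1: break
bot.gripper_to(1.0); st("rel")
n=now(); L(n-130*np.array([np.cos(np.radians(75)),np.sin(np.radians(75)),0]),None,180); st("out")
# look for the jar through the clear roof: dark blob compared with first picture
import pickle
T=bot.camera("top"); d0=pickle.load(open("c0.pkl","rb"))["top"]["frame"].astype(int)
p=proj(T,C.c([-38,6,100]))[0]; print("jar px",p)
m=(T["frame"].max(2)<75)[150:255,135:215]; ys,xs=np.nonzero(m); print("dark",len(xs),xs.mean()+135,ys.mean()+150) if len(xs) else print(T["frame"][int(p[1])-6:int(p[1])+7:3,int(p[0])-6:int(p[0])+7:3].mean(2).round(), d0[int(p[1]),int(p[0])])
E
```

```text
in t 39.0 tcp [515.2 233.1  43.9] F [19.2 -8.1 -6.2] g 0.648
66 t 39.3 tcp [515.4 233.7  40.9] F [19.6 -6.1 -0.2] g 0.647
64 t 39.5 tcp [515.5 233.9  39.4] F [18.4 -5.1  2.6] g 0.646
rel t 40.2 tcp [515.6 234.   39.5] F [18.2 -6.3  2.6] g 0.999
out t 41.1 tcp [481.9 109.4  39.8] F [-0.9 -0.5 -0.4] g 0.996
jar px [199.08648156 209.3632582 ]
dark 321 211.66666666666669 220.7570093457944
```

```bash
python3 - <<'E'
from h import *
import pickle
n=now(); L(n+[0,-20,130],None,300)
bot.gripper_to(0,10)
a=2.08; P(C.h([-40,85,255],a),down(-dy(a))); st("above")
d0=pickle.load(open("c0.pkl","rb"))
for nm in("scene","top"):
    c=bot.camera(nm); f=c["frame"].astype(int)
    cv2.imwrite(f"pics/z_{nm}.png",c["frame"][:,:,::-1])
    base,top=proj(c,C.c([-38,6,0]))[0],proj(c,C.c([-38,6,100]))[0]; print(nm,"expect base",base.round(1),"top",top.round(1))
    x0,y0=int(min(base[0],top[0]))-24,int(min(base[1],top[1]))-24
    for y in range(y0,y0+72,4): print(y,' '.join(f"{int(f[y:y+4,x:x+4].mean()):3d}" for x in range(x0,x0+72,4)))
    print("cols from",x0)
E
```

```text
above t 44.4 tcp [688.2  78.8 217.2] F [-1.2  0.6 -0.2] g 0.001
scene expect base [438.6 240.2] top [447.3 223. ]
199  93  87  66  51  95 106 117 121 150 154 155 155 154 153 154 154 154 153
203  90  47  30  52  51  50  53 117 154 155 155 155 155 154 154 154 154 154
207  79  35  29  17  41  46  48  74 152 154 154 154 155 154 154 154 154 154
211  91  81  51  27  40  43  44  56 120 136 144 150 153 154 154 154 154 153
215  67  39  50  47  35  43  43  43  91 127 128 130 135 141 150 153 153 154
219  18  47  70  56  50  43  43  46  70 114 129 130 129 129 130 133 140 147
223  48  92  56  63 117  42  43  49  48 104 121 132 131 131 130 129 129 131
227  53  42  28  39  45  39  43  49  43  94 121 132 132 132 132 131 130 134
231  38  37  37  95 138  70  32  39  53 107 128 132 133 133 133 133 132 138
235  47  50  57  83  95  80  53  76 105 113 131 132 132 133 133 133 133 141
239  50  67  80 203 212 139  89 102 113 129 131 132 133 133 133 133 134 143
243  54  55  81 127 154 153 151 147 149 132 131 131 132 133 133 133 135 145
247  57  57  93  99 100 104 114 132 148 147 139 133 132 131 132 132 137 14
[... 1125 characters left out ...]
46
221 153 155 156 154 151 147 138 130 122 109  88  58  61  84  84  70  43  43
225 154 156 156 154 150 145 137 128 120 106  84  56  65  86  85  68  43  45
229 155 156 156 154 151 144 137 128 118 101  80  50  67  82  84  61  45  45
233 155 156 156 154 150 144 136 127 116  98  77  50  72  84  83  62  44  45
237 155 157 155 153 148 143 135 125 113  96  72  47  73  81  81  60  44  43
241 156 155 156 152 147 141 134 125 112  95  70  52  75  80  78  53  42  43
245 156 157 155 150 147 140 134 124 110  93  70  73  83  83  83  53  45  44
249 156 157 155 150 146 140 132 121 109  90  74  81  81  82  79  51  43  43
253 156 157 155 150 145 138 130 119 106  85  74  82  81  81  76  46  43  44
cols from 175
```

```bash
python3 - <<'E'
from h import *
q=np.array(bot.current_joint_pos()); q2=q.copy(); q2[0]-=32; bot.movej(list(q2)); st("aside")
for nm in("scene","top"):
    c=bot.camera(nm); f=c["frame"].astype(int)
    base,top=proj(c,C.c([-38,6,0]))[0],proj(c,C.c([-38,6,100]))[0]; print(nm,"expect base",base.round(1),"top",top.round(1))
    x0,y0=int(min(base[0],top[0]))-24,int(min(base[1],top[1]))-28
    for y in range(y0,y0+64,4): print(y,' '.join(f"{int(f[y:y+4,x:x+4].mean()):3d}" for x in range(x0,x0+64,4)))
    print("cols from",x0)
    print("door free-edge px",proj(c,C.h([[0,228,190],[12,0,190],[12,228,190]],2.08)).round(0).tolist())
    cv2.imwrite(f"pics/y_{nm}.png",c["frame"][:,:,::-1])
E
```

```text
aside t 45.9 tcp [ 625.6 -297.   217.3] F [-0.5 -0.3 -0.5] g 0.009
scene expect base [438.6 240.2] top [447.3 223. ]
195  91 104 104 104 105 111 206 215 171 164 163 164 163 163 163 162
199 108 107 106 105 104 131 217 209 164 164 164 164 163 162 163 163
203 101 103 106 101  88 162 219 195 163 164 164 164 163 163 163 163
207 107 103  99  65  59 193 219 173 162 164 163 164 164 163 163 163
211 106 108 100  59  85 210 211 144 139 144 152 159 162 163 163 163
215 110 107  85  55 127 217 195 128 129 135 136 138 143 150 158 162
219 109 110  76  60 171 219 166 117 117 121 136 138 136 136 137 142
223 108 105  61  74 206 218 140 117 118 117 129 140 139 138 137 137
227 104  94  59 104 214 205 122 117 117 117 128 140 140 140 140 139
231 103  73  57 150 217 183 117 117 118 117 135 140 141 141 141 141
235 115  71  63 192 219 156 117 117 117 120 138 140 140 141 141 141
239 121  79  86 216 221 148 119 117 120 137 139 140 140 140 141 141
243  63  58  86 135 163 162 160 156 158 140 139 139 140 141 141 141
247  60  60  99 105 106 111 121 140 157 155 148 141 140 139 140 140
251  60  79 106 105 105 105 105
[... 702 characters left out ...]
 80  86
209 106 105 105 105  99  90 116 168 105  34  51  42  48  75  78  84
213 107 107 107 106 106  98 123 167  96  55  43  40  53  75  77  81
217 107 107 107 106 107 106 139 168  91  47  42  42  56  77  78  79
221 107 107 107 107 107 106 142 163  77  44  43  43  58  80  79  78
225 108 107 107 107 107 108 145 159  67  42  42  43  61  82  81  80
229 106 106 106 106 107 108 152 158  59  40  40  41  64  79  79  81
233 104 104 105 106 106 109 156 150  54  43  43  42  68  80  80  80
237 103 104 105 104 105 110 163 146  45  38  37  38  69  76  77  79
241 120 119 117 113 114 119 163 134  45  42  39  47  72  75  76  75
cols from 175
door free-edge px [[294.0, 128.0], [219.0, 167.0], [296.0, 132.0]]
```

The roof views show the darker jar silhouette in both pictures: about top (202,206), and right edge near scene (454,225). That is a standing jar about 45 mm inside, roughly 10 mm clear of the shut door. Now I close the door.

```bash
python3 - <<'E'
from h import *
q=np.array(bot.current_joint_pos()); q[0]+=32; bot.movej(list(q))
g=lambda x,z,a,v: L(C.h([x,85,z],a),down(-dy(a)),v)
g(-40,255,2.08,200); g(-40,152,2.08,200); st("behind")
for a in list(np.linspace(1.9,.3,9)):
    g(-12,152,a,150)
    F=bot.current_wrist_force()
    if np.linalg.norm(F[:2])>20: break
st(a)
for a in (.2,.12,.06,.03,.0,-.02,-.04,-.06,-.08):
    g(-12,152,a,60); st(round(a,2))
    if np.linalg.norm(bot.current_wrist_force()[:2])>22: break
E
```

```text
behind t 48.3 tcp [689.7  79.2 116.3] F [ 0.2 -1.1  0.3] g 0.005
0.3 t 51.6 tcp [536.4 105.5 115. ] F [-1.1  0.3  0.5] g 0.006
0.2 t 51.9 tcp [533.5 113.7 115. ] F [ 0.2 -0.2 -0.4] g 0.003
0.12 t 52.1 tcp [531.7 120.4 115. ] F [ 0.4 -0.1 -0.3] g 0.006
0.06 t 52.4 tcp [530.7 125.4 115. ] F [-0.2 -0.5  0.4] g 0.002
0.03 t 52.6 tcp [530.3 128.  115. ] F [-0.6 -0.4  0.3] g 0.007
0.0 t 52.9 tcp [530.  130.7 115. ] F [ 0.4 -0.6  0.9] g 0.004
-0.02 t 53.1 tcp [529.9 132.4 115. ] F [-0.3  0.  -0. ] g 0.005
-0.04 t 53.4 tcp [529.8 132.9 115. ] F [-0.2 -5.6  0.4] g 0.005
-0.06 t 53.6 tcp [529.5 132.6 115. ] F [ -3.2 -13.1   2.2] g 0.008
-0.08 t 53.9 tcp [529.2 132.3 115. ] F [ -3.7 -19.3   2.6] g 0.004
```

```bash
python3 - <<'E'
from h import *
import pickle
g=lambda x,z: L(C.h([x,85,z],0),down(-dy(0)),150)
g(-35,152); g(-35,255); st("up")
q=np.array(bot.current_joint_pos()); q[0]-=35; bot.movej(list(q)); bot.wait(.3); st("aside")
c0=pickle.load(open("c0.pkl","rb"))
for nm in("scene","top"):
    c=bot.camera(nm); f=c["frame"].astype(int); cv2.imwrite(f"pics/x_{nm}.png",c["frame"][:,:,::-1])
    for a in(0,.03,.06,.1,.2,.27): print(nm,a,"bar mid",proj(c,C.h([-45,165,170],a)).round(1).tolist())
    m=proj(c,C.h([-45,165,170],.03))[0]; y=int(m[1]); x=int(m[0])
    print("now ",f[y,x-10:x+12].mean(1).astype(int),"from",x-10); print("init",c0[nm]["frame"][y,x-10:x+12].mean(1).astype(int))
    # did bystanders move?
    dif=(np.abs(f-c0[nm]["frame"].astype(int)).max(2)>60).astype(np.uint8)
    n,_,s,ce=cv2.connectedComponentsWithStats(dif); print([(ce[i].round(0).tolist(),int(s[i,4])) for i in range(1,n) if s[i,4]>15])
E
```

```text
up t 55.1 tcp [528.1 108.  216.9] F [-0.5 -0.2 -0.2] g 0.002
aside t 56.6 tcp [ 494.8 -213.8  216.9] F [-0.3  0.5  1.1] g 0.003
scene 0 bar mid [[417.0, 182.2]]
scene 0.03 bar mid [[415.0, 182.1]]
scene 0.06 bar mid [[412.9, 182.0]]
scene 0.1 bar mid [[410.2, 181.9]]
scene 0.2 bar mid [[403.4, 182.3]]
scene 0.27 bar mid [[398.7, 182.8]]
now  [106 106 106 105 106 106 108 109 111 111 114 132 165 182 175 150 121 112
 112 113 112 112] from 404
init [100 100 100 100 100 101 101 104 123 160 175 169 145 115 106 107 108 108
 108 108 107 106]
[([283.0, 39.0], 3434), ([293.0, 4.0], 95), ([345.0, 5.0], 94), ([460.0, 12.0], 621), ([454.0, 6.0], 53), ([634.0, 5.0], 56), ([395.0, 4.0], 18), ([467.0, 35.0], 480), ([410.0, 15.0], 101), ([637.0, 23.0], 37), ([390.0, 31.0], 129), ([353.0, 27.0], 60), ([407.0, 45.0], 103), ([491.0, 75.0], 960), ([496.0, 147.0], 4936), ([378.0, 86.0], 91), ([614.0, 104.0], 1655), ([284.0, 115.0], 2779), ([378.0, 111.0], 199), ([408.0, 114.0], 26), ([369.0, 167.0], 6694), ([270.0, 188.0], 555), ([417.0, 183.0], 69), ([429.0, 176.0], 22), ([431.0, 189.0], 71), ([422.0, 20
[... 540 characters left out ...]
], 21), ([387.0, 211.0], 277), ([320.0, 207.0], 124), ([391.0, 217.0], 49), ([330.0, 229.0], 993), ([229.0, 227.0], 58), ([233.0, 230.0], 51), ([272.0, 316.0], 8332), ([370.0, 230.0], 51), ([364.0, 241.0], 131), ([353.0, 249.0], 22), ([107.0, 279.0], 18), ([224.0, 295.0], 1013), ([15.0, 319.0], 658), ([216.0, 325.0], 74), ([58.0, 343.0], 319), ([5.0, 344.0], 143), ([159.0, 367.0], 1420), ([119.0, 353.0], 29), ([299.0, 355.0], 23), ([14.0, 380.0], 466), ([88.0, 370.0], 76), ([196.0, 370.0], 50), ([99.0, 388.0], 1071), ([300.0, 379.0], 167), ([42.0, 371.0], 65), ([177.0, 381.0], 36), ([202.0, 393.0], 415), ([208.0, 383.0], 16), ([266.0, 394.0], 144), ([20.0, 396.0], 117), ([293.0, 397.0], 27)]
```

```bash
python3 - <<'E'
import cv2,numpy as np
a=cv2.imread("pics/y_scene.png").astype(int)[214:242,436:465];b=cv2.imread("pics/x_scene.png").astype(int)[214:242,436:465]
print("roof diff before/after shutting",np.abs(a-b).mean(2).max())
from cell import bot
print(bot.close_job())
E
```

```text
roof diff before/after shutting 6.333333333333333
the job is handed in; nothing more can be done
None
```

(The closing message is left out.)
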